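Release the console's battery pack and set it in the return tray

TASK

The battery of the measuring console (the white unit with the sloped screen) is due for replacement. Squeeze in the sprung tab on the side of its pack, lift the pack straight up out of the console, and set it down gently, standing upright and let go, in the empty aluminium tray. Leave the identical pack in the grey charger where it is.

Things in the scene. Friction and masses are not known exactly. Their poses are not given: they have to be found in the camera images.
- pack_center (a point): Centre (50 mm above its underside) of the console's battery pack: black upright block, 60 x 40 x 100 mm (x, y, z; z up), 0.25 to 0.5 kg. Its lower 48 mm stand in a well with 1.5 mm play in the fixed white console (240 x 145 mm, top 60 mm above the bench; screen part on the pack's +x side, from 70 mm off, up to 93 mm high). y points out of the face with the snap tab; fingers close along y about this point.
- pack_tab (a joint): Travel of that pack's sprung tab, m: 0 out, latched; 0.009 fully in (6 N; 2.4 N to start). A ribbed grey pad on the +y face, 20 mm wide, centred, 5 to 45 mm above the console's top, 10 mm proud (pack 50 mm wide over it, 41 mm pressed). Its barb under the console's lip holds the pack until it is in 6 mm or more: pinch pad and opposite face from above, lift straight up. Springs back when freed.
- tray: Empty open aluminium tray fixed to the bench, 132 x 112 mm outside (its x, y), walls 28 mm high and 5 mm thick, floor 5 mm thick. Origin at the centre of its underside, on the bench; z up.
- spare_center (a point): Centre of the identical pack (same size and tab) that stands latched in the charger, a grey fixed housing of 140 x 112 mm and 60 mm height without a screen. To be left alone.
Not all that is in view belongs to the job. Leave any blue or red look-alike of the part that bears pack_center alone.

How it is judged:
By the outcome, as a careful person would: the job done as asked, in the order asked, and still so for the second after the job is handed in, with the robot touching nothing.
It also fails if it takes over 40 s, if anything falls off the work surface, if the arm or the gripper's body presses on something with over 40 N, if the wrist force passes 120 N, or if a joint passes its speed limit or range.

ROBOT

A 6-joint arm with a two-finger parallel gripper is mounted at the origin on the work surface. World frame = base frame: x ahead of the robot, y to its left, z up, the work surface at z = 0. Lengths are in m, angles in rad, forces in N, time in s.
With the tool pointing down it reaches from about 0.35 to 0.775 m from the base axis. Payload 5.5 kg.
Tool frame: the origin (TCP) lies at the very end of the fingers, on their centre line; the grasp point (between the pads) lies 19 mm behind it (grip_point_offset is the distance from the TCP to the grasp point, in m); z points along the fingers, y is the direction in which the jaws open and shut (so a half turn about z gives the same grasp; the last joint's range is limited). The gripper opens to 85 mm and grips with 20 to 120 N. Pads are 22 mm wide; open, the fingers measure 114 mm over their backs; the gripper's body (76 mm by 85 mm) begins 54 mm behind the grasp point. The pads swing forward as they close: fully open they stand 13 mm farther back than shut.
Start: joints at [1.16, 0.313, 0.046, 1.304, 0, 1.431], TCP at [0.154, 0.554, 0.231] pointing down, gripper open.
Joint ranges: [-2.76, 2.76], [-0.86, 1.69], [-1.03, 1.26], [-2.2, 2.34], [-1.47, 1.5], [-3.14, 3.14]. Speed limits (rad/s): [2.57, 2.57, 3.14, 3.14, 3.14, 3.14].

INTERFACE

Orientations are given as a unit quaternion [w, x, y, z].
In Python, from workcell import * gives the robot as it stands.
- The arm moves only by the shell command python3 -m crank 'ROWS' [OPENING] [FORCE]. ROWS is a JSON object of lists of equal length, an entry for each row: "travel": the shift along the tool's x, y, z in units of 40 mm (1.0 is 40 mm), a list of three; "turn": the turn about the tool's z in rad. In form: {"travel": [[x, y, z], ...], "turn": [turn, ...]}. A call has 1 to 5 rows; each row is the pose to reach, as a shift and turn from the pose commanded when the call began, along the tool's axes at that moment; what a row does not reach only later rows make up. A row lasts 1/12 s, in which the tool goes at most 41.7 mm and 7.16 degrees, less where a joint would pass 70% of its speed; a pose out of reach is approached as far as the arm can. A call with a gripper value outside its range is refused whole. OPENING is the finger opening in mm, from 0 to 85.4, set as the call begins (- or left out, the last holds). The fingers move at their own pace and stop on an object; FORCE is the grip in N (left out, the last holds). Time passes only in rows, so rows that repeat a pose let the fingers close. It gives the time, the measured TCP pose, the force and the opening at its end, in the units of the state.
- get_state(): the state, without advancing time (a new reading comes with each control period).
- read_camera(name): name is "scene" or "top"; returns a dict with "image" (384x512x3 uint8, red, green, blue), "K" (3x3 intrinsics, pixels), "R" (3x3) and "t" (3): a world point X has camera coordinates R X + t. Camera axes: x right, y down, z forward; pixel columns grow to the right and rows downward; lengths in m; the calibration is good to about 2 mm. A picture is of the moment at which its call begins. There is no depth.
- hand_in(): hands the job in, once; it reports no verdict.
The state is a dict: "clock": time; "joint_pos": joint angles; "qvel": joint speeds; "tau": joint torques, N m; "tcp_pos": TCP position; "orientation": TCP orientation; "wrist_force": force on the tool from outside, world axes, zero at the start; "ft_torque": the same for the moment, N m; "finger_gap": finger opening in m.
Only numpy, scipy, OpenCV 4.12 (cv2) and the standard library are available. Lean on these libraries where they do the work, as an engineer would, in place of code of your own. Each camera call takes 0.05 s, during which the arm holds its last target. There are 200 camera calls.

## Working session

There is one attempt and no reset: what is moved stays moved. The work goes in short steps, Python scripts to look and compute and a shell command to move; the robot and the scene stay as the last step left them, time stands still between calls to the robot, and variables do not carry over. Pictures are saved under pics/ and viewed, about 8 in all and at most 12, crops included, and the job is handed in when it is done.

```bash
mkdir -p pics; python3 - <<'E'
from workcell import *
import cv2,numpy as np,pickle
d={}
for n in("scene","top"):
    c=read_camera(n);d[n]=c;cv2.imwrite(f"pics/{n}0.png",cv2.cvtColor(c["image"],cv2.COLOR_RGB2BGR))
    print(n,c["K"].tolist(),np.round(c["R"],3).tolist(),np.round(c["t"],3).tolist())
pickle.dump(d,open("c0.pkl","wb"))
print(get_state())
E
```

```text
scene [[417.69989746496697, 0.0, 249.88024881921692], [0.0, 417.69989746496697, 193.40984231358826], [0.0, 0.0, 1.0]] [[0.675, 0.738, -0.007], [0.602, -0.556, -0.574], [-0.427, 0.383, -0.819]] [-0.322, -0.264, 1.116]
top [[477.93060861300813, 0.0, 251.25524753093936], [0.0, 477.93060861300813, 189.48589692031084], [0.0, 0.0, 1.0]] [[-0.027, -1.0, 0.006], [-0.991, 0.026, -0.133], [0.133, -0.009, -0.991]] [0.005, 0.498, 1.161]
{'clock': 0.1, 'joint_pos': array([1.16039106e+00, 3.13971362e-01, 4.50946367e-02, 1.30361107e+00,
       3.44202281e-06, 1.43119577e+00]), 'qvel': array([ 0.00153717, -0.00296778,  0.00336132, -0.00125725, -0.0004129 ,
       -0.00080566]), 'tau': array([ 3.53453855e-03, -4.81726456e+01,  2.99241936e+01,  1.27108191e-02,
       -1.10825206e-04, -1.95586847e-05]), 'tcp_pos': array([0.15364018, 0.5536174 , 0.23047268]), 'orientation': array([-2.31315866e-04,  1.34988944e-01,  9.90846744e-01, -8.13490097e-04]), 'wrist_force': array([ 0.96859538,  0.63773148, -0.12147987]), 'ft_torque': array([ 0.0420929 , -0.02712109,  0.00494735]), 'finger_gap': 0.08552280461476774}
```

View pics/top0.png

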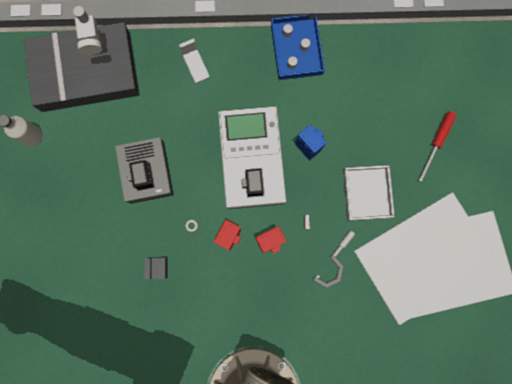

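View pics/scene0.png

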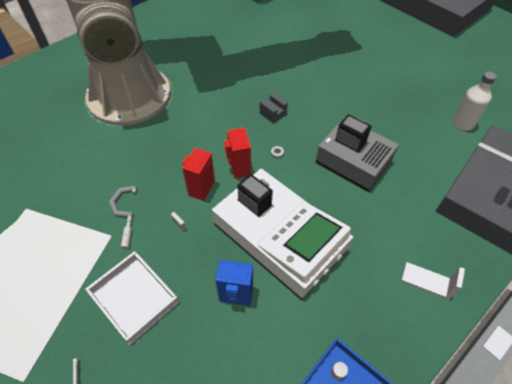

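The top view shows these candidates:
- Black pack in the white console at (255,182), with its tab on the left at (244,183). This is the target.
- Charger pack at (141,175).
- Small black thing at (155,268).
- Blue look-alike at (311,141).
- Red look-alikes at (228,235) and (271,240).

The tray is at (369,193). In the scene view the target is at (255,195) and the tray at (132,296). I'll check the choice in one close crop.

```bash
python3 - <<'E'
import cv2,numpy as np
a=cv2.imread("pics/top0.png");s=cv2.imread("pics/scene0.png")
A=cv2.resize(a[150:215,215:295],(400,325),interpolation=cv2.INTER_CUBIC)   #5x
B=cv2.resize(a[155:235,335:405],(350,400),interpolation=cv2.INTER_CUBIC)   #5x
C=cv2.resize(s[165:230,220:300],(400,325),interpolation=cv2.INTER_CUBIC)
o=np.zeros((600,800,3),np.uint8);o[:325,:400]=A;o[:400,420:770]=B;o[325:600,:400]=C[:275]
cv2.imwrite("pics/crop.png",o)
E
```

```text
(no output)
```

View pics/crop.png

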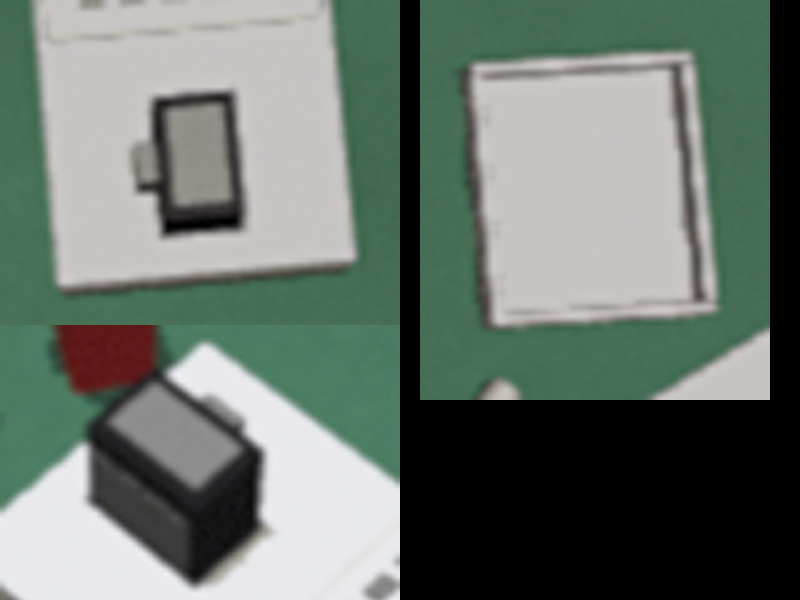

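The crop confirms the black console pack with a grey tab on its left, towards world +y. Its top-face corners in the crop are about (153,100), (234,93), (243,215) and (162,222). The tray rim corners are (468,65), (690,52), (716,310) and (490,325). Next I cast rays through these points.

```bash
cat > h.py <<'E'
import numpy as np
def ray(c,uv,z):
    uv=np.atleast_2d(uv).astype(float);K,R,t=(np.array(c[k]) for k in"KRt")
    d=np.c_[uv,np.ones(len(uv))]@np.linalg.inv(K).T@R; o=-R.T@t
    return o+d*((z-o[2])/d[:,2])[:,None]
def proj(c,X):
    p=np.atleast_2d(X)@np.array(c["R"]).T+c["t"];p=p@np.array(c["K"]).T;return p[:,:2]/p[:,2:]
E
python3 - <<'E'
import pickle,numpy as np,cv2
from h import *
d=pickle.load(open("c0.pkl","rb"));T,S=d["top"],d["scene"]
f=lambda p,o,u,v:(np.array(p,float)-o+.5)/5-.5+[u,v]
def rep(n,P):
    e=[P[(i+1)%4]-P[i] for i in range(4)]
    print(n,np.round(P.mean(0),4),[round(float(np.linalg.norm(x)),4) for x in e],[round(float(np.degrees(np.arctan2(x[1],x[0]))),1) for x in e])
rep("packT",ray(T,f([(153,100),(234,93),(243,215),(162,222)],[0,0],215,150),.112))
rep("packS",ray(S,f([(155,375),(262,450),(198,505),(88,432)],[0,325],220,165),.112))
rep("tray",ray(T,f([(468,65),(690,52),(716,310),(490,325)],[420,0],335,155),.028))
P=ray(T,f([(35,10),(57,285),(355,262),(330,10)],[0,0],215,150),.06);rep("console",P)
P=ray(T,f([(131,145),(136,188)],[0,0],215,150),.105);print("tab",P)
# tray from scene, mask
g=cv2.cvtColor(S["image"],cv2.COLOR_RGB2HSV);m=((g[...,1]<60)&(g[...,2]>70)).astype(np.uint8)
m[:, :80]=0;m[:240]=0;m[345:]=0;m[:,185:]=0
c=max(cv2.findContours(m,0,2)[0],key=cv2.contourArea);h=cv2.approxPolyDP(c,8,True)[:,0];print(h.tolist())
print(np.round(ray(S,h,.028),3).tolist())
E
```

```text
packT [ 0.5075 -0.0148  0.112 ] [0.0382, 0.0579, 0.0379, 0.0579] [-86.5, -177.5, 93.5, 2.7]
packS [ 0.5111 -0.0174  0.112 ] [0.0545, 0.0353, 0.0538, 0.0376] [5.9, -86.9, -171.6, 94.4]
tray [ 0.485  -0.3033  0.028 ] [0.113, 0.1311, 0.1134, 0.1318] [-88.1, -178.0, 92.3, 1.8]
console [ 0.5236 -0.014   0.06  ] [0.1369, 0.1455, 0.1257, 0.1457] [-176.6, -87.1, 3.6, 88.5]
tab [[0.51519356 0.01652791 0.105     ]
 [0.49468561 0.0146658  0.105     ]]
[[135, 251], [85, 288], [128, 344], [179, 302]]
[[0.42, -0.252, 0.028], [0.422, -0.363, 0.028], [0.562, -0.36, 0.028], [0.561, -0.251, 0.028]]
```

Pack: about (0.509, -0.016), yaw about 3°, with the tab facing +y. Tray: about (0.487, -0.304), yaw about 2°. Both views agree to within about 6 mm. I'll move over at z = 0.23.

```bash
python3 -m crank '{"travel":[[-0.4,-0.36,0],[-0.99,-0.9,0],[-1.58,-1.44,0],[-2.17,-1.98,0],[-2.76,-2.52,0]],"turn":[0,0,0,0,0]}' 85 30
python3 -m crank '{"travel":[[-0.59,-0.54,0],[-1.18,-1.08,0],[-1.77,-1.62,0],[-2.36,-2.16,0],[-2.95,-2.7,0]],"turn":[0,0,0,0,0]}'
python3 -m crank '{"travel":[[-0.59,-0.54,0],[-1.18,-1.08,0],[-1.77,-1.62,0],[-2.36,-2.16,0],[-2.95,-2.7,0]],"turn":[0,0,0,0,0]}'
python3 -m crank '{"travel":[[-0.59,-0.54,0],[-1.18,-1.08,0],[-1.77,-1.62,0],[-2.36,-2.16,0],[-2.7,-2.5,0]],"turn":[-0.08,-0.16,-0.24,-0.32,-0.32]}'
cat >> h.py <<'E'
from scipy.spatial.transform import Rotation as Ro
def go(x,y,z,yaw):
    "rows needed: tool y to heading yaw+90deg"
    from workcell import get_state
    s=get_state();q=s["orientation"];R=Ro.from_quat([*q[1:],q[0]]).as_matrix()
    d=np.array([x,y,z])-s["tcp_pos"]
    h=np.degrees(np.arctan2(R[1,1],R[0,1]))-90
    print("t",s["clock"],"tcp",s["tcp_pos"].round(4),"yaw",h.round(2),"tilt",R[:,2].round(3),"travel",(R.T@d/.04).round(3),"turn",round(float(-np.radians(yaw-h)),3),"F",s["wrist_force"].round(1),"gap",round(s["finger_gap"],4))
E
python3 -c "from h import *;go(.509,-.014,.067,3.0)"
```

```text
clock: 0.52
tcp_pos: [0.2334, 0.426, 0.2308]
orientation: [-0.0, 0.135, 0.991, -0.0]
wrist_force: [0.5, -0.2, 0.3]
finger_gap: 0.085
clock: 0.93
tcp_pos: [0.3183, 0.2903, 0.231]
orientation: [-0.0, 0.135, 0.991, -0.0]
wrist_force: [-0.1, 0.6, 0.8]
finger_gap: 0.085
clock: 1.35
tcp_pos: [0.4032, 0.1546, 0.2311]
orientation: [-0.0, 0.135, 0.991, 0.0]
wrist_force: [1.2, 0.5, 0.2]
finger_gap: 0.085
clock: 1.77
tcp_pos: [0.4815, 0.0283, 0.2309]
orientation: [0.0, -0.025, 1.0, -0.0]
wrist_force: [0.9, 0.5, 0.2]
finger_gap: 0.0851
t 1.7667 tcp [0.4815 0.0283 0.2309] yaw 2.9 tilt [ 0.    -0.001 -1.   ] travel [-0.632 -1.09   4.097] turn -0.002 F [0.9 0.5 0.2] gap 0.0851
```

```bash
python3 -m crank '{"travel":[[-0.32,-0.55,0],[-0.63,-1.09,0.3],[-0.63,-1.09,0.9],[-0.63,-1.09,1.5],[-0.63,-1.09,2.1]],"turn":[0,0,0,0,0]}'
python3 -m crank '{"travel":[[0,0,0.2],[0,0,0.2]],"turn":[0,0]}'
python3 - <<'E'
from h import *
from workcell import *
import cv2
go(.509,-.0145,.067,3)
c=read_camera("scene");t=read_camera("top")
f=lambda im,r:cv2.resize(cv2.cvtColor(im,cv2.COLOR_RGB2BGR)[r[0]:r[1],r[2]:r[3]],None,fx=4,fy=4,interpolation=2)
cv2.imwrite("pics/n1.png",np.hstack([f(c["image"],(110,240,200,300)),f(t["image"],(110,240,205,305))]))
E
```

```text
clock: 2.18
tcp_pos: [0.5075, -0.012, 0.146]
orientation: [-0.0, -0.024, 1.0, 0.0]
wrist_force: [0.3, -1.1, 0.4]
finger_gap: 0.0856
clock: 2.35
tcp_pos: [0.5054, -0.011, 0.1368]
orientation: [-0.003, -0.025, 1.0, 0.001]
wrist_force: [0.8, -0.6, 0.7]
finger_gap: 0.0849
t 2.35 tcp [ 0.5054 -0.011   0.1368] yaw 2.81 tilt [-0.005  0.001 -1.   ] travel [-0.096 -0.093  1.745] turn -0.003 F [ 0.8 -0.6  0.7] gap 0.0849
```

View pics/n1.png

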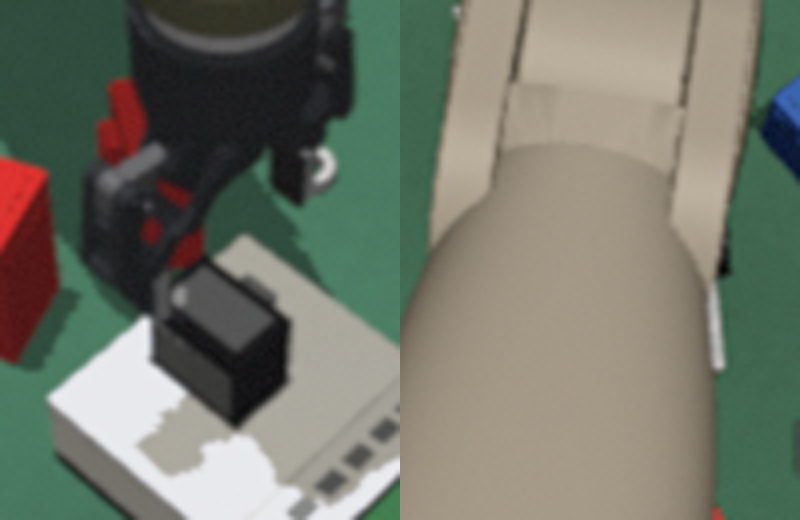

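In the scene crop the open fingers hang either side of the pack, with the -y fingertip near (150,310) and the +y one near (300,200). The arm hides the top view. I'll check the projected fingertip pixels and the state noise.

```bash
python3 -m crank '{"travel":[[0,0,0],[0,0,0]],"turn":[0,0]}'; python3 - <<'E'
from h import *
from workcell import *
go(.509,-.0145,.067,3)
c=read_camera("scene");go(.509,-.0145,.067,3)
s=get_state();p=s["tcp_pos"]
for y in(-.0425,-.057,.0425,.057):
  for x in(-.011,.011): print(y,x,((proj(c,p+[x,y,.013])-[200,110])*4).round())
P=np.array([.509,-.016,.112]);
print(((proj(c,P+np.array([[-.03,-.02,0],[.03,-.02,0],[.03,.02,0],[-.03,.02,0]]))-[200,110])*4).round())
E
```

```text
clock: 2.62
tcp_pos: [0.5086, -0.0115, 0.1409]
orientation: [0.001, -0.025, 1.0, -0.0]
wrist_force: [-0.3, 0.1, -0.3]
finger_gap: 0.0852
t 2.6167 tcp [ 0.5086 -0.0115  0.1409] yaw 2.84 tilt [ 0.003 -0.    -1.   ] travel [ 0.    -0.075  1.848] turn -0.003 F [-0.3  0.1 -0.3] gap 0.0852
t 2.6667 tcp [ 0.5085 -0.0114  0.1408] yaw 2.84 tilt [ 0.003 -0.    -1.   ] travel [-0.003 -0.077  1.844] turn -0.003 F [ 0.6 -0.5 -0. ] gap 0.0851
-0.0425 -0.011 [[139. 283.]]
-0.0425 0.011 [[172. 312.]]
-0.057 -0.011 [[115. 300.]]
-0.057 0.011 [[148. 330.]]
0.0425 -0.011 [[275. 185.]]
0.0425 0.011 [[307. 211.]]
0.057 -0.011 [[297. 169.]]
0.057 0.011 [[329. 195.]]
[[145. 292.]
 [230. 368.]
 [292. 320.]
 [206. 247.]]
```

```bash
python3 -m crank '{"travel":[[0,-0.1,0.2],[0,-0.1,0.55],[0,-0.1,0.9],[0,-0.1,1.25],[0,-0.1,1.5]],"turn":[0,0,0,0,0]}'
python3 -m crank '{"travel":[[0,0,0.15],[0,0,0.3],[0,0,0.3],[0,0,0.3],[0,0,0.3]],"turn":[0,0,0,0,0]}'
python3 -c "from h import *;go(.509,-.0155,.067,3)"
```

```text
clock: 3.08
tcp_pos: [0.5073, -0.0155, 0.0781]
orientation: [-0.0, -0.025, 1.0, 0.0]
wrist_force: [0.2, 0.7, 0.5]
finger_gap: 0.085
clock: 3.5
tcp_pos: [0.5082, -0.0155, 0.0678]
orientation: [0.001, -0.025, 1.0, -0.0]
wrist_force: [-0.1, 0.3, -0.3]
finger_gap: 0.0846
t 3.5 tcp [ 0.5082 -0.0155  0.0678] yaw 2.82 tilt [ 0.001 -0.    -1.   ] travel [-0.019 -0.001  0.021] turn -0.003 F [-0.1  0.3 -0.3] gap 0.0846
```

```bash
for i in 1 2 3; do python3 -m crank '{"travel":[[0,0,0],[0,0,0],[0,0,0],[0,0,0],[0,0,0]],"turn":[0,0,0,0,0]}' 30 40; done
python3 -c "from h import *;go(.509,-.0155,.067,3)"
```

```text
clock: 3.92
tcp_pos: [0.5084, -0.0159, 0.068]
orientation: [0.001, -0.025, 1.0, -0.001]
wrist_force: [0.5, -0.8, 3.6]
finger_gap: 0.0396
clock: 4.33
tcp_pos: [0.5084, -0.0159, 0.068]
orientation: [0.001, -0.024, 1.0, -0.0]
wrist_force: [-1.1, -2.1, 5.6]
finger_gap: 0.0395
clock: 4.75
tcp_pos: [0.5084, -0.0159, 0.068]
orientation: [0.001, -0.024, 1.0, -0.0]
wrist_force: [-1.3, -2.1, 5.7]
finger_gap: 0.04
t 4.75 tcp [ 0.5084 -0.0159  0.068 ] yaw 2.81 tilt [ 0.002 -0.001 -1.   ] travel [-0.016  0.009  0.024] turn -0.003 F [-1.3 -2.1  5.7] gap 0.04
```

The gap is 40 mm, so the tab is fully in. I'll lift slowly.

```bash
python3 -m crank '{"travel":[[0,0,-0.06],[0,0,-0.12],[0,0,-0.2],[0,0,-0.3],[0,0,-0.4]],"turn":[0,0,0,0,0]}'
python3 -m crank '{"travel":[[0,0,-0.15],[0,0,-0.3],[0,0,-0.45],[0,0,-0.6],[0,0,-0.75]],"turn":[0,0,0,0,0]}'
python3 -c "from h import *;go(.509,-.0155,.2,3)"
```

```text
clock: 5.17
tcp_pos: [0.5071, -0.0152, 0.0832]
orientation: [-0.001, -0.025, 1.0, 0.0]
wrist_force: [0.1, -0.1, -4.5]
finger_gap: 0.04
clock: 5.58
tcp_pos: [0.5078, -0.0154, 0.1141]
orientation: [0.0, -0.025, 1.0, 0.0]
wrist_force: [0.4, 0.0, -3.4]
finger_gap: 0.0399
t 5.5833 tcp [ 0.5078 -0.0154  0.1141] yaw 2.82 tilt [ 0.  0. -1.] travel [-0.031 -0.005 -2.148] turn -0.003 F [ 0.4  0.  -3.4] gap 0.0399
```

```bash
python3 -m crank '{"travel":[[0,0,-0.4],[0,0,-0.9],[0,0,-1.4],[0,0,-1.9],[0,0,-2.3]],"turn":[0,0,0,0,0]}'
python3 -m crank '{"travel":[[0,0,0],[0,0,0],[0,0,0]],"turn":[0,0,0]}'
python3 - <<'E'
from h import *
from workcell import *
import cv2
go(.489,-.305,.215,2)
c=read_camera("scene")
cv2.imwrite("pics/n2.png",cv2.resize(cv2.cvtColor(c["image"],cv2.COLOR_RGB2BGR)[90:345,80:380],None,fx=2,fy=2))
E
```

```text
clock: 6.0
tcp_pos: [0.508, -0.0154, 0.2073]
orientation: [0.001, -0.025, 1.0, -0.0]
wrist_force: [-0.0, -0.3, -3.2]
finger_gap: 0.0398
clock: 6.25
tcp_pos: [0.5071, -0.0153, 0.2044]
orientation: [-0.001, -0.025, 1.0, 0.0]
wrist_force: [-0.4, -0.2, -3.2]
finger_gap: 0.0397
t 6.25 tcp [ 0.5071 -0.0153  0.2044] yaw 2.82 tilt [-0.001  0.    -1.   ] travel [ 0.809 -7.212 -0.266] turn 0.014 F [-0.4 -0.2 -3.2] gap 0.0397
```

View pics/n2.png

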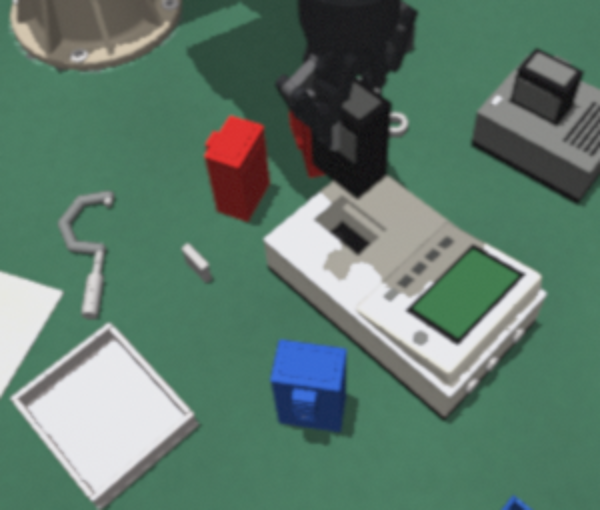

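The pack is out and hanging upright, and the well is empty at about (350,235) in the picture. Next I carry it to the tray.

```bash
python3 -m crank '{"travel":[[0.03,-0.25,0],[0.1,-0.8,0],[0.16,-1.4,0],[0.23,-2,0],[0.3,-2.6,0]],"turn":[0,0,0,0,0]}'
python3 -m crank '{"travel":[[0.07,-0.6,0],[0.14,-1.2,0],[0.21,-1.8,0],[0.28,-2.4,0],[0.34,-3,0]],"turn":[0,0,0,0,0]}'
python3 -m crank '{"travel":[[0.06,-0.6,0],[0.13,-1.2,0],[0.17,-1.55,0],[0.17,-1.61,0],[0.17,-1.61,0]],"turn":[0.014,0.014,0.014,0.014,0.014]}'
python3 -c "from h import *;go(.489,-.305,.061,2)"
```

```text
clock: 6.72
tcp_pos: [0.5, -0.1212, 0.2042]
orientation: [-0.001, -0.025, 1.0, 0.0]
wrist_force: [-0.2, -0.0, -3.2]
finger_gap: 0.0394
clock: 7.13
tcp_pos: [0.492, -0.2419, 0.204]
orientation: [-0.001, -0.024, 1.0, 0.001]
wrist_force: [0.5, 0.0, -3.2]
finger_gap: 0.0397
clock: 7.55
tcp_pos: [0.4888, -0.3058, 0.2042]
orientation: [-0.001, -0.017, 1.0, 0.001]
wrist_force: [-0.8, -0.3, -3.7]
finger_gap: 0.0397
t 7.55 tcp [ 0.4888 -0.3058  0.2042] yaw 1.91 tilt [-0.001  0.001 -1.   ] travel [-0.01   0.015  3.581] turn -0.002 F [-0.8 -0.3 -3.7] gap 0.0397
```

```bash
python3 -m crank '{"travel":[[0,0,0.3],[0,0,0.8],[0,0,1.3],[0,0,1.8],[0,0,2.2]],"turn":[0,0,0,0,0]}'
python3 -m crank '{"travel":[[0,0,0.3],[0,0,0.6],[0,0,0.8],[0,0,0.9],[0,0,0.9]],"turn":[0,0,0,0,0]}'
python3 - <<'E'
from h import *
from workcell import *
import cv2
go(.489,-.305,.061,2)
c=read_camera("scene")
cv2.imwrite("pics/n3.png",cv2.resize(cv2.cvtColor(c["image"],cv2.COLOR_RGB2BGR)[180:345,60:240],None,fx=3,fy=3))
E
```

```text
clock: 7.97
tcp_pos: [0.489, -0.303, 0.1156]
orientation: [-0.001, -0.018, 1.0, 0.001]
wrist_force: [0.7, -0.3, -4.2]
finger_gap: 0.0396
clock: 8.38
tcp_pos: [0.4891, -0.3038, 0.0804]
orientation: [-0.001, -0.018, 1.0, 0.001]
wrist_force: [-0.0, 0.3, -2.4]
finger_gap: 0.0397
t 8.3833 tcp [ 0.4891 -0.3038  0.0804] yaw 2.07 tilt [-0.001  0.002 -1.   ] travel [ 0.002 -0.031  0.484] turn 0.001 F [-0.   0.3 -2.4] gap 0.0397
```

View pics/n3.png

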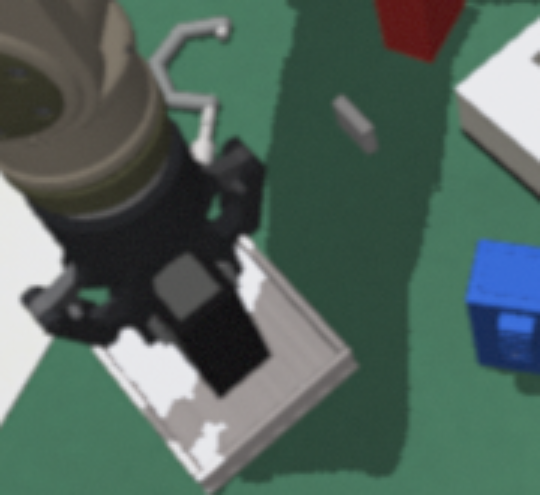

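The pack is upright and over the middle of the tray, with its foot near (222,390) in the crop. I'll creep down while watching the force.

```bash
python3 -m crank '{"travel":[[0,0,0.1],[0,0,0.2],[0,0,0.28],[0,0,0.34],[0,0,0.36]],"turn":[0,0,0,0,0]}'
python3 -m crank '{"travel":[[0,0,0.02],[0,0,0.04],[0,0,0.06],[0,0,0.06],[0,0,0.06]],"turn":[0,0,0,0,0]}'
python3 -c "from h import *;go(.489,-.305,.061,2)"
```

```text
clock: 8.85
tcp_pos: [0.4893, -0.3049, 0.0664]
orientation: [-0.0, -0.018, 1.0, 0.0]
wrist_force: [0.6, 0.4, -2.9]
finger_gap: 0.0398
clock: 9.27
tcp_pos: [0.4896, -0.3051, 0.0645]
orientation: [0.0, -0.018, 1.0, 0.0]
wrist_force: [1.0, -0.4, -3.3]
finger_gap: 0.0393
t 9.2667 tcp [ 0.4896 -0.3051  0.0645] yaw 2.01 tilt [ 0.  0. -1.] travel [0.014 0.002 0.088] turn 0.0 F [ 1.  -0.4 -3.3] gap 0.0393
```

```bash
for i in 1 2; do python3 -m crank '{"travel":[[0,0,0.01],[0,0,0.025],[0,0,0.04],[0,0,0.04]],"turn":[0,0,0,0]}'; done
```

```text
clock: 9.6
tcp_pos: [0.4895, -0.3049, 0.0627]
orientation: [-0.0, -0.018, 1.0, 0.0]
wrist_force: [0.8, -0.5, -3.8]
finger_gap: 0.0393
clock: 9.93
tcp_pos: [0.4894, -0.305, 0.0611]
orientation: [-0.0, -0.018, 1.0, 0.0]
wrist_force: [0.3, -0.1, -3.8]
finger_gap: 0.04
```

```bash
for i in 1 2 3; do python3 -m crank '{"travel":[[0,0,0.01],[0,0,0.02],[0,0,0.025],[0,0,0.025]],"turn":[0,0,0,0]}'|grep -E "tcp|force"; done
```

```text
tcp_pos: [0.4895, -0.305, 0.061]
wrist_force: [-2.8, 1.3, 4.8]
tcp_pos: [0.4895, -0.3051, 0.0609]
wrist_force: [-4.5, 1.5, 12.5]
tcp_pos: [0.4896, -0.3051, 0.0609]
wrist_force: [-6.3, 3.8, 17.6]
```

The pack is on the floor. I'll ease back the over-press and then open.

```bash
python3 -m crank '{"travel":[[0,0,-0.02],[0,0,-0.04],[0,0,-0.045],[0,0,-0.045]],"turn":[0,0,0,0]}'
python3 -m crank '{"travel":[[0,0,0],[0,0,0],[0,0,0],[0,0,0]],"turn":[0,0,0,0]}' 44 20
python3 -m crank '{"travel":[[0,0,0],[0,0,0],[0,0,0],[0,0,0]],"turn":[0,0,0,0]}' 52
python3 -m crank '{"travel":[[0,0,0],[0,0,0],[0,0,0],[0,0,0],[0,0,0]],"turn":[0,0,0,0,0]}' 85
```

```text
clock: 11.27
tcp_pos: [0.4896, -0.3051, 0.061]
orientation: [0.0, -0.018, 1.0, -0.0]
wrist_force: [-3.0, 1.4, 8.2]
finger_gap: 0.0398
clock: 11.6
tcp_pos: [0.4897, -0.3052, 0.0602]
orientation: [0.0, -0.018, 1.0, -0.0]
wrist_force: [-1.4, 0.6, 2.7]
finger_gap: 0.044
clock: 11.93
tcp_pos: [0.4897, -0.3051, 0.0599]
orientation: [0.0, -0.018, 1.0, -0.0]
wrist_force: [-0.1, 1.0, 0.6]
finger_gap: 0.0521
clock: 12.35
tcp_pos: [0.4895, -0.305, 0.0601]
orientation: [0.0, -0.018, 1.0, 0.0]
wrist_force: [-0.2, -0.2, -0.0]
finger_gap: 0.0847
```

Released. I'll retreat straight up, then move back towards the robot's left so the view is clear.

```bash
python3 -m crank '{"travel":[[0,0,-0.2],[0,0,-0.6],[0,0,-1.0],[0,0,-1.5],[0,0,-2.0]],"turn":[0,0,0,0,0]}'
python3 -m crank '{"travel":[[0,0,-0.5],[0,0,-1],[0,0,-1.5],[0,0,-2],[0,0,-2.2]],"turn":[0,0,0,0,0]}'
python3 -m crank '{"travel":[[0.1,0.5,0],[0.2,1.1,0],[0.3,1.8,0],[0.4,2.5,0],[0.5,3.2,0]],"turn":[0,0,0,0,0]}'
python3 -m crank '{"travel":[[0.1,0.7,0],[0.2,1.4,0],[0.2,1.8,0],[0.2,2,0],[0.2,2,0]],"turn":[0,0,0,0,0]}'
python3 - <<'E'
from workcell import *
import cv2,numpy as np
f=lambda n:cv2.cvtColor(read_camera(n)["image"],cv2.COLOR_RGB2BGR)
s=f("scene");t=f("top")
a=cv2.resize(s[100:350,70:410],(400,294));b=cv2.resize(t[100:300,100:410],(400,258))
c=cv2.resize(s[240:350,75:195],(400,367));d=cv2.resize(t[155:235,330:410],(367,367))
o=np.zeros((600,800,3),np.uint8)
o=np.zeros((594,800,3),np.uint8);o[:294,:400]=a;o[:258,400:]=b;o[294:,:400]=cv2.resize(s[245:345,75:205],(400,300));o[294:,400:]=cv2.resize(t[160:235,320:420],(400,300))
cv2.imwrite("pics/n4.png",o);print(get_state()["tcp_pos"])
E
```

```text
clock: 12.77
tcp_pos: [0.4893, -0.3048, 0.1413]
orientation: [-0.0, -0.018, 1.0, 0.0]
wrist_force: [-0.1, -0.3, -0.7]
finger_gap: 0.085
clock: 13.18
tcp_pos: [0.4904, -0.3058, 0.2318]
orientation: [0.002, -0.018, 1.0, -0.002]
wrist_force: [0.4, -0.2, 0.7]
finger_gap: 0.085
clock: 13.6
tcp_pos: [0.4644, -0.1767, 0.2278]
orientation: [-0.0, -0.017, 1.0, 0.0]
wrist_force: [0.4, 0.9, 0.9]
finger_gap: 0.085
clock: 14.02
tcp_pos: [0.454, -0.0968, 0.2282]
orientation: [0.0, -0.019, 1.0, 0.0]
wrist_force: [-0.4, -0.2, -0.1]
finger_gap: 0.0854
[ 0.45453472 -0.09857764  0.22810493]
```

View pics/n4.png

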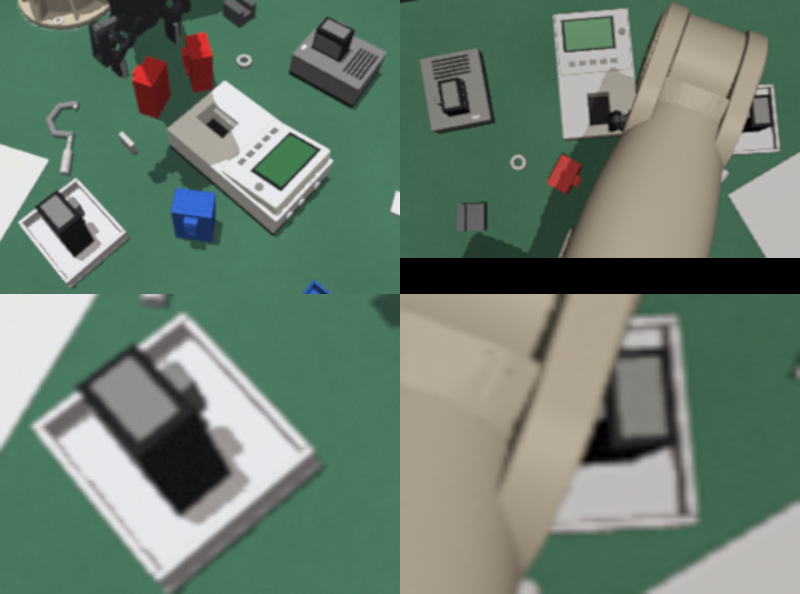

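The pack stands upright in the tray, free on all sides, with its tab sprung out. The console well is empty, the spare is still in the charger, and the red and blue look-alikes stand where they were. The gripper touches nothing, so I'm handing in.

```bash
python3 -c "from workcell import *;s=get_state();print(s['clock'],s['wrist_force'].round(1));hand_in()"
```

```text
14.1167 [ 0.3 -0.6  0.1]
the job is handed in; nothing more can be done
```

The console's battery pack is now standing upright in the middle of the aluminium tray, released, with its tab sprung back out. I pinched the tab fully in (gripper gap 40 mm), lifted the pack straight up, carried it over and lowered it until it touched the tray floor.

- **Last picture:** the console well is empty, the spare is still in its charger, and the red and blue look-alikes were not moved.
- **Forces and time:** the largest reading I saw was about 19 N on the wrist. It came from pressing slightly too far at touchdown, and I eased it back before opening. At hand-in the robot was clear of everything, with wrist force near zero, and 14.1 s had passed.
- **Disagreements:** the two cameras differed by about 4 mm on the pack's position and up to 6 mm on the tray's, and neither difference caused trouble. In the last top view the arm partly hid the pack, so the check that it stands upright rests mainly on the scene camera.

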